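# Spread the heaped cheeses over the tray with the hanging fork

## Robot

A 6-joint arm with a two-finger parallel gripper is mounted at the origin on a cart in front of the work surface, level with it; the furniture and walls round the work are solid. World frame = base frame: x ahead of the robot, y to its left, z up, the work surface at z = 0. Lengths are in m, angles in degrees, forces in N, time in s.
With the tool pointing down it reaches from about 0.3 to 0.875 m from the base axis. Payload 6.4 kg.
Tool frame: the origin (TCP) lies between the finger pads; the fingertips stand 11 mm ahead of it and the grasp point (between the pads) lies 8 mm behind it (r.tip_extent is the distance from the TCP to the fingertips, in m); z points along the fingers, y is the line along which they close (so a half turn about z gives the same grasp; the last joint's range is limited). The gripper opens to 85 mm and grips with 20 to 120 N. Pads are 22 mm wide; open, the fingers measure 114 mm over their backs; the gripper's body (76 mm by 85 mm) begins 54 mm behind the grasp point. The pads swing forward as they close: fully open they stand 13 mm farther back than shut.
Start: joints at [56.19, 10.359, 92.074, -0, 77.567, -11.82], TCP at [0.215, 0.533, 0.242] pointing down, gripper open.
Joint ranges: [-171.53, 171.53], [-51.25, 118.39], [17.06, 147.69], [-65.23, 245.23], [0, 150.52], [-178.68, 178.68]. Speed limits (degrees/s): [147.25, 147.25, 172.46, 180, 180, 180].

## Interface

Orientations are given as a 3x3 rotation matrix whose columns are the frame's x, y, z axes.
In Python, from rig import telemetry, optics, job, cut_out, r gives the robot as it stands.
- The arm moves only by the tool apply_moves, never from a script. Its argument "commands" is a list of rows, each a list of 3 entries, a list of its own where there are three numbers: the turn, a rotation vector about the world's x, y, z in degrees, then the shift along the world's x, y, z in m, then the finger opening in m, from 0 to 0.0854. In form: [[[wx, wy, wz], [tx, ty, tz], grip], ...]. A call has 1 to 5 rows; each row is the pose to reach, as a shift and turn from the pose commanded when the call began; what a row does not reach only later rows make up. A row lasts 1/10 s, in which the tool goes at most 50 mm and 8.59 degrees, less where a joint would pass 70% of its speed; a pose out of reach is approached as far as the arm can. A call with a gripper value outside its range is refused whole. The fingers move at their own pace and stop on an object; the grip force is fixed at half the most. Time passes only in rows, so rows that repeat a pose let the fingers close. It gives the time, the measured TCP pose, the force, the opening and the grip force at its end, in the units of the state.
- telemetry.read_state(): the state, without advancing time (a new reading comes with each control period).
- optics.capture(name): name is "scene" or "top"; returns a dict with "pixels" (480x640x3 uint8, red, green, blue), "depth" (480x640 float32, m along the optical axis (not along the pixel's ray), 0 where there is no reading), "mtx" (3x3 intrinsics, pixels), "origin" and "attitude" of the camera in the world. Camera axes: x right, y down, z forward; pixel columns grow to the right and rows downward; lengths in m; the calibration is good to about 2 mm. A picture is of the moment at which its call begins.
- job.job_done(): hands the job in; it is judged then, once.
Trained networks look in a picture, given as the dict that the camera call returned (one of the last four; its "shot" number tells which), for a name from the list of things; names that differ only in an ending like _2 or _b are one class to them, and where a whole thing is asked for, a point or a joint stands for the part that bears it (a point fixed in the world has none). Each returns a list of dicts, best first, with "score" (0 to 1); they miss things now and then, are a little off and sometimes report something else, mostly with a low value. They report only what shows in the picture. A call takes as long as a camera call.
- cut_out(picture, query): "region" (480x640 bool, what is visible of it) and "rect" ([left, top, width, height] in pixels, round what is visible of it).
The state is a dict: "time_s": time; "joints": joint angles; "joint_vel": joint speeds; "tau": joint torques, N m; "tool_pos": TCP position; "tool_rot": TCP orientation; "wrist_force": force on the tool from outside, world axes, zero at the start; "torque": the same for the moment, N m; "gripper_width": finger opening in m; "gripper_force": force on a finger pad.
Only numpy, scipy, OpenCV 4.12 (cv2) and the standard library are available. Lean on these libraries where they do the work, as an engineer would, in place of code of your own. Each camera call takes 0.05 s, during which the arm holds its last target. There are 200 camera calls.

## Task

Lift the wooden two-pronged fork off its hook and stand it on the worktop, let go, then take it again by the middle of its crossbar handle. With the fork, and without the gripper touching the food, spread the heap of four red cheeses on the wooden tray into one even layer: all lying flat on the tray floor, with a clear finger's width (about 2 cm) between any two. Finally stand the fork upright on the worktop beside the tray and let go, leaving the other things where they are.

Things in the scene. Friction and masses are not known exactly. Their poses are not given: they have to be found in the camera images.
- fork: two-pronged wooden fork, 125 mm high, 0.14 kg. Origin midway between the prongs at their underside; z up along the prongs, y along the crossbar. Prongs 14 mm thick (steel feet 15 mm thick, 14 mm high) at y = -22 and +22 mm: a cheese lodges against both, and can be pushed to +x or -x. Brace between the prongs at z = 36 to 50 mm. Hangs prongs down at the start, stands by itself on its feet
- fork_bar (a point): middle of the fork's crossbar handle, 116 mm above the fork's origin. The bar is 130 mm long (fork's y), 20 mm wide, 18 mm high (z = 107 to 125 mm) and juts out 36 mm beyond each prong. While it hangs, the hook's wire runs under its middle along the fork's x, so it can be gripped there only by a jutting end, at y = 46 or -46 mm. Set down more than about 6 degrees off upright, the fork tips over
- hook_stand: fixed dark steel stand; origin under the centre of its round base (100 mm across, 12 high), z up. Post 16 mm thick, 190 mm high; from it a wire 8 mm thick runs at height 170 mm (its centre) in the stand's -x direction, 80 mm long, its last part turned up. The fork's bar hangs 45 mm out from the post's axis; the fork's and stand's axes are parallel then
- hook_stand_tip (a point): top end of the hook's upturned tip, 84 mm out along the stand's -x and 22 mm above the wire's centre line (the metal ends 4 mm higher). To come off, the crossbar must be raised 26 to 45 mm (more brings the brace against the wire), then drawn off at least 60 mm along the stand's -x
- tray: fixed shallow wooden tray, 190 mm (x) by 240 mm (y); origin at the centre of its underside; floor 8 mm above the worktop, rim 8 mm thick whose top is 17 mm above the worktop. Left of and behind it stands the tall cup cabinet (0.66 m high): its door and hinges begin at world x = 0.545, its right side lies at world y = -0.11; keep the arm clear of it
- cheese_1: round cheese in red wax, barrel-shaped: 60 mm across at half height, 36 mm across its flat faces, 34 mm high, 0.09 kg, rigid, slides on the tray. Origin at the centre of one flat face (the underside at the start), z through its height; either face may end up below. At the start one of the three that touch on the tray floor
- cheese_2: round cheese in red wax, barrel-shaped: 60 mm across at half height, 36 mm across its flat faces, 34 mm high, 0.09 kg, rigid, slides on the tray. Origin at the centre of one flat face (the underside at the start), z through its height; either face may end up below. At the start one of the three that touch on the tray floor
- cheese_3: round cheese in red wax, barrel-shaped: 60 mm across at half height, 36 mm across its flat faces, 34 mm high, 0.09 kg, rigid, slides on the tray. Origin at the centre of one flat face (the underside at the start), z through its height; either face may end up below. At the start one of the three that touch on the tray floor
- cheese_4: round cheese in red wax, barrel-shaped: 60 mm across at half height, 36 mm across its flat faces, 34 mm high, 0.09 kg, rigid, slides on the tray. Origin at the centre of one flat face (the underside at the start), z through its height; either face may end up below. At the start it lies on top of the other three
- dial_timer: bystander: white kitchen timer with a red dial, 62 mm across, 44 high; origin at the centre of its underside
- spice_jar_1: bystander: glass spice jar with a green cap, 46 mm across, 106 high; origin at the centre of its underside
- spice_jar_2: bystander: spice jar with a dark cap, 44 mm across, 105 high; origin at the centre of its underside
- small_carton: bystander: plain white carton, 75 x 28 x 55 mm high; origin at the centre of its underside
- melamine_cup_1: bystander: white cup standing open side up, 74 mm across, 64 high; origin at the centre of its underside
- tin_1: bystander: red food tin, 75 mm across, 110 high; origin at the centre of its underside
- pick_tin: bystander: small closed steel tin with a hinged lid, 71 x 92 x 44 mm high; origin at the centre of its underside

How it is judged:
By the outcome, as a careful person would: the job done as asked, in the order asked, and still so for the second after the job is handed in, with the robot touching nothing.
It also fails if it takes over 72 s, if anything falls off the work surface, if the arm or the gripper's body presses on something with over 40 N, if the wrist force passes 120 N, or if a joint passes its speed limit or range.

## Working session

There is one attempt and no reset: what is moved stays moved. The work goes in short steps, Python scripts to look and compute and a tool call to move; the robot and the scene stay as the last step left them, time stands still between calls to the robot, and variables do not carry over. Pictures are saved under pics/ and viewed, at most 10 in all, crops included, and the job is handed in when it is done.

Besides the shell and the picture viewer there is one more tool, called after ">>>" by a JSON object that holds its "method" and its "body". apply_moves: Moves the arm, as the interface text tells. Its arguments: {"type":"object","properties":{"commands":{"type":"array"}},"required":["commands"]}

```bash
ls; mkdir -p pics; cat > h.py <<'E'
import numpy as np, cv2
from rig import telemetry, optics, job, cut_out, r
def pts(p, region=None):
    d=p["depth"]; K=np.array(p["mtx"]); v,u=np.nonzero((d>0) if region is None else (region&(d>0)))
    z=d[v,u]; c=np.stack([(u-K[0,2])/K[0,0]*z,(v-K[1,2])/K[1,1]*z,z],1)
    return c@np.array(p["attitude"]).T+np.array(p["origin"])
def save(p,name,box=None,s=1):
    im=p["pixels"][:,:,::-1]
    if box: im=im[box[1]:box[3],box[0]:box[2]]
    cv2.imwrite("pics/"+name,cv2.resize(im,None,fx=s,fy=s,interpolation=cv2.INTER_CUBIC))
E
python3 - <<'E'
from h import *
np.set_printoptions(precision=3,suppress=True)
print(telemetry.read_state())
a=optics.capture("scene"); b=optics.capture("top")
save(a,"a.png");save(b,"b.png")
for p in(a,b):
    print(p["origin"],p["attitude"])
    for n in ["fork","hook_stand","tray","cheese_1","dial_timer","spice_jar_1","spice_jar_2","small_carton","melamine_cup_1","tin_1","pick_tin"]:
        for q in cut_out(p,n):
            P=pts(p,q["region"])
            if len(P): print(n,round(q["score"],2),q["rect"],np.percentile(P,[2,50,98],axis=0).round(3).tolist())
E
```

```text
pics
{'time_s': 0.0, 'joints': array([ 56.19 ,  10.401,  92.132,  -0.001,  77.568, -11.821]), 'joint_vel': array([ 0.044,  0.113,  0.048,  0.004, -0.067, -0.03 ]), 'tau': array([ -0.   , -44.484, -35.136,  -0.   ,   0.009,   0.   ]), 'tool_pos': array([0.215, 0.533, 0.241]), 'tool_rot': array([[-0.927,  0.374, -0.001],
       [ 0.374,  0.927, -0.001],
       [ 0.   , -0.002, -1.   ]]), 'wrist_force': array([-0.246, -1.146, -0.81 ]), 'torque': array([ 0.001,  0.014, -0.022]), 'gripper_force': 0.0, 'gripper_width': 0.08521917059028962}
[-0.185 -0.53   1.058] [[ 0.646 -0.52   0.559]
 [-0.763 -0.444  0.469]
 [ 0.004 -0.73  -0.684]]
fork 0.72 [261.9, 221.5, 35.1, 45.5] [[0.469, 0.126, 0.002], [0.478, 0.187, 0.178], [0.593, 0.327, 0.196]]
fork 0.58 [417.6, 329.0, 18.1, 17.6] [[0.533, -0.26, 0.016], [0.555, -0.244, 0.041], [0.586, -0.23, 0.067]]
fork 0.45 [437.3, 345.0, 22.5, 21.5] [[0.517, -0.345, 0.021], [0.533, -0.323, 0.04], [0.566, -0.298, 0.049]]
hook_stand 0.87 [273.1, 222.7, 43.8, 59.2] [[0.467, 0.139, 0.004], [0.52, 0.18, 0.015], [0.57, 0.226, 0.19]]
tray 0.9 [366.3, 300.5, 114.8, 
[... 2616 characters left out ...]
, [0.56, -0.255, 0.082]]
cheese_1 0.19 [325.1, 246.2, 16.6, 29.7] [[0.519, 0.028, 0.006], [0.529, 0.049, 0.082], [0.563, 0.069, 0.112]]
spice_jar_1 0.7 [326.3, 251.1, 16.1, 25.8] [[0.519, 0.028, 0.005], [0.529, 0.049, 0.078], [0.558, 0.069, 0.111]]
spice_jar_2 0.7 [326.3, 251.1, 16.1, 25.8] [[0.519, 0.028, 0.005], [0.529, 0.049, 0.078], [0.558, 0.069, 0.111]]
melamine_cup_1 0.75 [360.3, 254.3, 23.9, 30.4] [[0.489, -0.103, 0.003], [0.539, -0.072, 0.035], [0.559, -0.039, 0.065]]
tin_1 0.58 [152.9, 269.2, 3.5, 8.1] [[0.463, 0.568, 0.102], [0.478, 0.581, 0.108], [0.494, 0.59, 0.118]]
pick_tin 0.88 [382.8, 210.0, 29.3, 27.0] [[0.585, -0.206, 0.001], [0.702, -0.157, 0.042], [0.773, -0.087, 0.191]]
```

```bash
python3 - <<'E'
import cv2,numpy as np
a=cv2.imread("pics/a.png")[190:420,170:500]; b=cv2.imread("pics/b.png")[190:310,140:500]
a=cv2.resize(a,None,fx=2.4,fy=2.4,interpolation=cv2.INTER_CUBIC); b=cv2.resize(b,None,fx=2.2,fy=2.2,interpolation=cv2.INTER_CUBIC)
cv2.imwrite("pics/a2.png",a);cv2.imwrite("pics/b2.png",b)
E
```

```text
(no output)
```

View pics/a2.png

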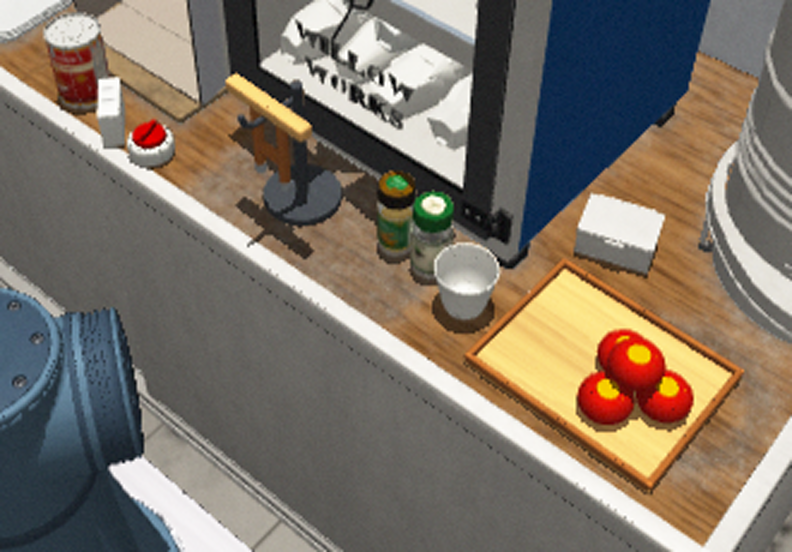

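View pics/b2.png

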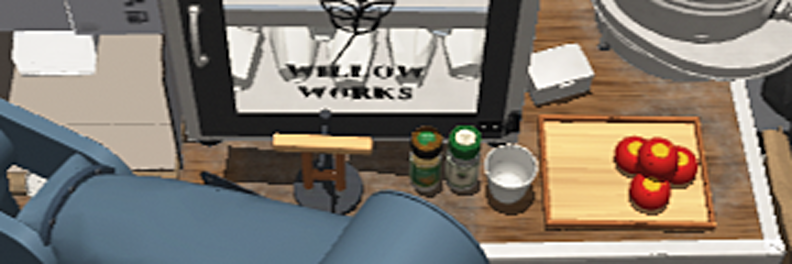

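The red cheeses lie toward the right end of the tray, crop b ~(655,170), with the fourth on top. The fork hangs on the near side of its stand with the bar along about world y, crop b (270–370,143), right in front of the cabinet door. The cup stands just left of the tray.

Next: fork, stand and tray yaw, the cheese centres and the free worktop.

```bash
python3 - <<'E'
from h import *
np.set_printoptions(precision=4,suppress=True)
a=optics.capture("scene"); b=optics.capture("top")
for p in(a,b):
    f=cut_out(p,"fork")[0]; P=pts(p,f["region"])
    T=P[(P[:,2]>0.186)&(P[:,2]<.198)&(P[:,0]<.51)&(P[:,0]>.45)]; print("bar",len(T),T[:,2].mean(),cv2.minAreaRect(T[:,:2].astype(np.float32)))
    A=pts(p)
    d=np.hypot(A[:,0]-.52,A[:,1]-.185)
    T=A[(d<.07)&(A[:,2]>.009)&(A[:,2]<.016)]; print("base",len(T),cv2.minAreaRect(T[:,:2].astype(np.float32)),cv2.minEnclosingCircle(T[:,:2].astype(np.float32)))
    T=A[(d<.04)&(A[:,2]>.183)&(A[:,2]<.2)&(A[:,0]>.50)]; print("post",len(T),T.mean(0) if len(T) else 0)
    T=A[(abs(A[:,0]-.545)<.115)&(abs(A[:,1]+.24)<.14)&(A[:,2]>.0135)&(A[:,2]<.021)]
    print("rim",cv2.minAreaRect(T[:,:2].astype(np.float32)))
    lo=np.percentile(T,[1,99],axis=0);print(lo)
    # far ends
    for q in cut_out(p,"cheese_1"):
        P=pts(p,q["region"]); z=np.percentile(P[:,2],95); T=P[(P[:,2]>z-.004)]
        print("cheese",round(q["score"],2),z,T.mean(0),len(T))
    # worktop edge
    for y in(.3,.2,.1,-.05,-.2,-.4):
        s=A[(abs(A[:,1]-y)<.008)&(abs(A[:,2])<.012)];print(y,s[:,0].min() if len(s) else 0,end=' ')
    s=A[(abs(A[:,0]-.55)<.02)&(abs(A[:,2])<.012)];print("ymin",s[:,1].min())
# free map from scene, y rows .5..-.5 , x cols .36...0.8
A=np.vstack([pts(a),pts(b)]);A=A[(A[:,2]>-.05)&(A[:,2]<.3)]
for y in np.arange(.36,-.5,-.02):
    print("%5.2f"%y,''.join((lambda s:'?' if len(s)<1 else '%x'%min(15,max(0,int(np.percentile(s,90)*100))))(A[(abs(A[:,0]-x)<.01)&(abs(A[:,1]-y)<.01)][:,2]) for x in np.arange(.36,.84,.02)))
E
```

```text
bar 275 0.1924985184587704 ((0.48072463274002075, 0.18990814685821533), (0.13427957892417908, 0.02281828224658966), 84.87275695800781)
base 411 ((0.5263988375663757, 0.1858985424041748), (0.09934470057487488, 0.09999262541532516), 83.17854309082031) ((0.5235161185264587, 0.18929742276668549), 0.05491318181157112)
post 26 [0.5246 0.1845 0.1906]
rim ((0.5469284057617188, -0.24301129579544067), (0.24053382873535156, 0.19480331242084503), 88.48528289794922)
[[ 0.4491 -0.3641  0.0135]
 [ 0.6438 -0.1234  0.0208]]
cheese 0.72 0.045614838318114505 [ 0.5437 -0.3216  0.0438] 138
cheese 0.55 0.045958648060567875 [ 0.5003 -0.2723  0.0442] 159
cheese 0.46 0.0456110646170973 [ 0.5607 -0.2415  0.0439] 21
0.3 0.4091195888703304 0.2 0.40948263072965185 0.1 -0.14856430715189337 -0.05 -0.07262365740869539 -0.2 0.40978949728400416 -0.4 0.41029637442865297 ymin -0.45182627231853933
bar 262 0.19141301688092305 ((0.4807257652282715, 0.1894746720790863), (0.1272519826889038, 0.025418207049369812), 86.60114288330078)
base 218 ((0.525126576423645, 0.18949370086193085), (0.09755145758390427, 0.0945770740509033
[... 1330 characters left out ...]
0666ff0?ffffc?f???
-0.06 ??00000513af1???????????
-0.08 ??000064146ffffffff00000
-0.10 ??0000055650ffffffffffff
-0.12 ??000111112111104444?000
-0.14 ??000111111111104444?000
-0.16 ??0001111111111044444000
-0.18 ??0001111111111044444000
-0.20 ??0001111111111004443000
-0.22 ??00011111111110000009aa
-0.24 ??000123334411100007afff
-0.26 ??00014477743110007bff0?
-0.28 ??000146787?111007aff???
-0.30 ??001134777311100aff????
-0.32 ??00111144431120aaff????
-0.34 ??00111134411111aff?????
-0.36 ??0001111111112aaff?????
-0.38 ??0000000000000aaff?????
-0.40 ??0000000000000aaff?????
-0.42 ??0000000000000aaaf9????
-0.44 ??0000000000000aaaff????
-0.46 ??0000000000000aaaaff???
-0.48 ???????????????8aadfff??
```

>>> {"method": "apply_moves", "body": {"commands": [[[0,0,-7],[0.024,-0.037,0.004],0.05],[[0,0,-15],[0.05,-0.076,0.008],0.05],[[0,0,-23],[0.077,-0.115,0.012],0.05],[[0,0,-31],[0.104,-0.155,0.015],0.05],[[0,0,-39],[0.131,-0.195,0.018],0.05]]}}

```text
time_s: 2.0
tool_pos: [0.347, 0.3367, 0.2607]
tool_rot: [[-0.48, 0.877, 0.001], [0.877, 0.48, 0.0], [-0.0, 0.001, -1.0]]
wrist_force: [0.6, 0.5, -0.5]
gripper_width: 0.05
gripper_force: 0.0
```

>>> {"method": "apply_moves", "body": {"commands": [[[0,0,-8],[0.027,-0.04,0],0.05],[[0,0,-16],[0.054,-0.08,0],0.05],[[0,0,-24],[0.081,-0.12,0],0.05],[[0,0,-31],[0.108,-0.16,0],0.05],[[0,0,-33.3],[0.131,-0.1944,0],0.05]]}}

```text
time_s: 2.5
tool_pos: [0.4784, 0.1415, 0.2606]
tool_rot: [[0.08, 0.997, 0.001], [0.997, -0.08, -0.0], [-0.0, 0.001, -1.0]]
wrist_force: [0.4, 0.9, 0.2]
gripper_width: 0.0497
gripper_force: 0.0
```

>>> {"method": "apply_moves", "body": {"commands": [[[0,0,0],[0,0,0],0.05],[[0,0,0],[0,0,0],0.05]]}}

```text
time_s: 2.7
tool_pos: [0.4775, 0.1431, 0.2602]
tool_rot: [[0.077, 0.997, -0.0], [0.997, -0.077, 0.0], [0.0, -0.001, -1.0]]
wrist_force: [0.2, 0.5, -0.1]
gripper_width: 0.0499
gripper_force: 0.0
```

>>> {"method": "apply_moves", "body": {"commands": [[[0,0,0],[0,0,-0.03],0.05],[[0,0,0],[0,0,-0.06],0.05],[[0,0,0],[0,0,-0.085],0.05],[[0,0,0],[0,0,-0.085],0.03],[[0,0,0],[0,0,-0.085],0.01]]}}

```text
time_s: 3.2
tool_pos: [0.4768, 0.1448, 0.1757]
tool_rot: [[0.073, 0.997, -0.001], [0.997, -0.073, 0.0], [0.0, -0.001, -1.0]]
wrist_force: [0.5, 0.4, 0.6]
gripper_width: 0.0218
gripper_force: 0.1
```

>>> {"method": "apply_moves", "body": {"commands": [[[0,0,0],[0,0,0],0.0],[[0,0,0],[0,0,0],0.0],[[0,0,0],[0,0,0],0.0],[[0,0,0],[0,0,0],0.0]]}}

```text
time_s: 3.6
tool_pos: [0.4778, 0.1439, 0.176]
tool_rot: [[0.075, 0.997, 0.001], [0.997, -0.075, 0.0], [0.0, 0.001, -1.0]]
wrist_force: [-0.5, 0.3, 1.0]
gripper_width: 0.0193
gripper_force: 61.8
```

>>> {"method": "apply_moves", "body": {"commands": [[[0,0,0],[0,0,0.008],0.0],[[0,0,0],[0,0,0.018],0.0],[[0,0,0],[0,0,0.028],0.0],[[0,0,0],[0,0,0.035],0.0],[[0,0,0],[0,0,0.035],0.0]]}}

```text
time_s: 4.1
tool_pos: [0.4783, 0.1438, 0.212]
tool_rot: [[0.075, 0.997, 0.003], [0.997, -0.075, 0.0], [0.0, 0.003, -1.0]]
wrist_force: [0.2, 0.2, -1.3]
gripper_width: 0.0194
gripper_force: 61.7
```

>>> {"method": "apply_moves", "body": {"commands": [[[0,0,0],[-0.012,0.001,0],0.0],[[0,0,0],[-0.03,0.002,0],0.0],[[0,0,0],[-0.05,0.004,0],0.0],[[0,0,0],[-0.068,0.005,0],0.0],[[0,0,0],[-0.075,0.006,0],0.0]]}}

```text
time_s: 4.6
tool_pos: [0.3998, 0.15, 0.2094]
tool_rot: [[0.074, 0.997, -0.002], [0.997, -0.074, -0.0], [-0.0, -0.002, -1.0]]
wrist_force: [0.3, 0.1, -0.6]
gripper_width: 0.0188
gripper_force: 61.6
```

```bash
python3 - <<'E'
from h import *
a=optics.capture("scene"); save(a,"c.png",(200,160,400,310),3)
for q in cut_out(a,"fork")[:1]:
    P=pts(a,q["region"]); print(q["score"],q["rect"],np.percentile(P,[2,50,98],axis=0))
    T=P[P[:,2]>np.percentile(P[:,2],98)-.012]; m=T.mean(0); print(m, np.linalg.svd(T-m)[2][0])
E
```

```text
0.88 [241.7, 224.2, 32.8, 52.0] [[0.39141495 0.13138516 0.00222718]
 [0.40104473 0.19877312 0.15581388]
 [0.48778492 0.32300053 0.22907165]]
[0.40201407 0.19044143 0.22576057] [-0.07599575 -0.99709408 -0.00529457]
```

View pics/c.png

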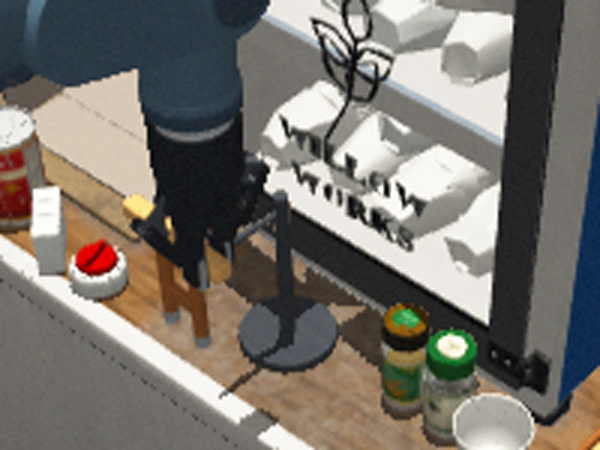

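The fork hangs level in the gripper, feet at about (170,315) and (205,340), clear of the hook. I'll carry it right and lower it.

>>> {"method": "apply_moves", "body": {"commands": [[[0,0,0],[0,-0.03,0],0.0],[[0,0,0],[0,-0.07,0],0.0],[[0,0,0],[0.012,-0.101,0],0.0],[[0,0,0],[0.035,-0.106,0],0.0],[[0,0,0],[0.05,-0.106,-0.01],0.0]]}}

```text
time_s: 5.2
tool_pos: [0.4553, 0.0417, 0.2017]
tool_rot: [[0.078, 0.997, 0.004], [0.997, -0.078, -0.001], [-0.001, 0.004, -1.0]]
wrist_force: [-0.1, 0.3, -0.4]
gripper_width: 0.0191
gripper_force: 61.7
```

>>> {"method": "apply_moves", "body": {"commands": [[[0,0,0],[0,0,-0.03],0.0],[[0,0,0],[0,0,-0.06],0.0],[[0,0,0],[0,0,-0.08],0.0],[[0,0,0],[0,0,-0.086],0.0],[[0,0,0],[0,0,-0.089],0.0]]}}

```text
time_s: 5.7
tool_pos: [0.4524, 0.0437, 0.1108]
tool_rot: [[0.075, 0.997, -0.001], [0.997, -0.075, 0.0], [0.0, -0.001, -1.0]]
wrist_force: [-0.6, 0.6, -2.1]
gripper_width: 0.0189
gripper_force: 61.6
```

>>> {"method": "apply_moves", "body": {"commands": [[[0,0,0],[0,0,-0.002],0.0],[[0,0,0],[0,0,-0.002],0.0]]}}

```text
time_s: 5.9
tool_pos: [0.4532, 0.0436, 0.1102]
tool_rot: [[0.075, 0.997, 0.002], [0.997, -0.075, -0.0], [-0.0, 0.002, -1.0]]
wrist_force: [-0.3, -0.4, -0.6]
gripper_width: 0.0191
gripper_force: 61.6
```

>>> {"method": "apply_moves", "body": {"commands": [[[0,0,0],[0,0,-0.001],0.0],[[0,0,0],[0,0,-0.002],0.0],[[0,0,0],[0,0,-0.002],0.0]]}}

```text
time_s: 6.2
tool_pos: [0.4536, 0.0432, 0.109]
tool_rot: [[0.075, 0.997, 0.003], [0.997, -0.075, -0.001], [-0.001, 0.003, -1.0]]
wrist_force: [-1.3, -1.9, 8.0]
gripper_width: 0.019
gripper_force: 62.9
```

>>> {"method": "apply_moves", "body": {"commands": [[[0,0,0],[0,0,0],0.03],[[0,0,0],[0,0,0],0.05],[[0,0,0],[0,0,0.0],0.05],[[0,0,0],[0,0,0.02],0.05],[[0,0,0],[0,0,0.06],0.05]]}}

```text
time_s: 6.7
tool_pos: [0.4496, 0.0442, 0.1651]
tool_rot: [[0.075, 0.997, -0.007], [0.997, -0.075, 0.001], [0.001, -0.007, -1.0]]
wrist_force: [1.6, -0.9, -0.5]
gripper_width: 0.0505
gripper_force: 0.0
```

>>> {"method": "apply_moves", "body": {"commands": [[[0,0,0],[0,0,0.02],0.05],[[0,0,0],[0,0,0.02],0.05]]}}

```text
time_s: 6.9
tool_pos: [0.4545, 0.0435, 0.1905]
tool_rot: [[0.075, 0.997, 0.006], [0.997, -0.075, -0.001], [-0.001, 0.007, -1.0]]
wrist_force: [-0.1, -0.4, 0.1]
gripper_width: 0.0498
gripper_force: 0.0
```

```bash
python3 - <<'E'
from h import *
for n in("scene","top"):
  a=optics.capture(n)
  for q in cut_out(a,"fork")[:1]:
    P=pts(a,q["region"]); print(q["score"],q["rect"],np.percentile(P,[2,50,98],axis=0).round(3).tolist())
    T=P[(P[:,2]>.118)&(P[:,2]<.132)]; print(len(T),T.mean(0),cv2.minAreaRect(T[:,:2].astype(np.float32)))
print(telemetry.read_state()["tool_pos"])
E
```

```text
0.56 [286.7, 259.0, 34.3, 45.5] [[0.445, 0.026, 0.009], [0.454, 0.083, 0.115], [0.468, 0.145, 0.13]]
280 [0.455204   0.08539699 0.1255959 ] ((0.45647096633911133, 0.08565954864025116), (0.12690484523773193, 0.02188125066459179), 84.30696868896484)
[0.45128882 0.04398087 0.18586772]
```

>>> {"method": "apply_moves", "body": {"commands": [[[0,0,0],[0.002,0.022,0],0.05],[[0,0,0],[0.0033,0.043,0],0.05],[[0,0,0],[0.0033,0.043,-0.03],0.05],[[0,0,0],[0.0033,0.043,-0.06],0.05],[[0,0,0],[0.0033,0.043,-0.08],0.05]]}}

```text
time_s: 7.6
tool_pos: [0.4533, 0.0872, 0.104]
tool_rot: [[0.074, 0.997, -0.005], [0.997, -0.074, 0.0], [-0.0, -0.005, -1.0]]
wrist_force: [-0.5, -0.2, 0.3]
gripper_width: 0.0501
gripper_force: 0.0
```

>>> {"method": "apply_moves", "body": {"commands": [[[0,0,0],[0,0,0],0.05],[[0,0,0],[0,0,0],0.025],[[0,0,0],[0,0,0],0],[[0,0,0],[0,0,0],0],[[0,0,0],[0,0,0],0]]}}

```text
time_s: 8.1
tool_pos: [0.4564, 0.0867, 0.1083]
tool_rot: [[0.075, 0.997, 0.002], [0.997, -0.075, -0.0], [0.0, 0.002, -1.0]]
wrist_force: [0.3, -0.6, 1.2]
gripper_width: 0.0191
gripper_force: 59.6
```

>>> {"method": "apply_moves", "body": {"commands": [[[0,0,0],[0,0,0.03],0.0],[[0,0,0],[0,0,0.075],0.0],[[0,0,0],[0,0,0.115],0.0],[[0,0,-7],[0.006,-0.03,0.117],0.0],[[0,0,-15],[0.015,-0.073,0.117],0.0]]}}

```text
time_s: 8.6
tool_pos: [0.4716, 0.0143, 0.2269]
tool_rot: [[0.332, 0.943, 0.005], [0.943, -0.332, -0.001], [0.001, 0.005, -1.0]]
wrist_force: [0.4, -0.1, -1.6]
gripper_width: 0.019
gripper_force: 59.1
```

>>> {"method": "apply_moves", "body": {"commands": [[[0,0,-8],[0.009,-0.043,0],0.0],[[0,0,-16],[0.018,-0.086,0],0.0],[[0,0,-24],[0.027,-0.129,0],0.0],[[0,0,-32],[0.036,-0.172,0],0.0],[[0,0,-40],[0.045,-0.215,0],0.0]]}}

```text
time_s: 9.1
tool_pos: [0.5156, -0.203, 0.2247]
tool_rot: [[0.863, 0.506, 0.001], [0.506, -0.863, -0.0], [0.0, 0.0, -1.0]]
wrist_force: [0.6, 0.8, -1.2]
gripper_width: 0.0185
gripper_force: 59.1
```

>>> {"method": "apply_moves", "body": {"commands": [[[0,0,-7],[0.009,-0.043,0],0.0],[[0,0,-14],[0.018,-0.086,0],0.0],[[0,0,-17.7],[0.028,-0.127,0],0.0],[[0,0,-17.7],[0.028,-0.127,0],0.0],[[0,0,-17.7],[0.028,-0.127,0],0.0]]}}

```text
time_s: 9.6
tool_pos: [0.5431, -0.3289, 0.2238]
tool_rot: [[0.975, 0.224, -0.001], [0.224, -0.975, 0.001], [-0.0, -0.001, -1.0]]
wrist_force: [-0.0, 0.6, -1.8]
gripper_width: 0.0191
gripper_force: 59.4
```

```bash
python3 - <<'E'
from h import *
a=optics.capture("scene")
save(a,"d.png",(340,220,540,370),3)
for q in cut_out(a,"cheese_1"):
    P=pts(a,q["region"]); z=np.percentile(P[:,2],95); T=P[(P[:,2]>z-.004)]
    print("cheese",round(q["score"],2),z,T.mean(0),len(T))
P=pts(a,cut_out(a,"fork")[0]["region"]);print(np.percentile(P,[2,50,98],axis=0).round(3).tolist())
print(telemetry.read_state()["joints"])
E
```

```text
cheese 0.9 0.04605741884706149 [ 0.54221835 -0.32053747  0.04439532] 132
cheese 0.68 0.0794608999035693 [ 0.53576735 -0.28361697  0.07759196] 172
cheese 0.63 0.045910550995413205 [ 0.50046624 -0.27251647  0.04424372] 147
cheese 0.49 0.04623084788833561 [ 0.56446459 -0.24425869  0.04421048] 31
cheese 0.37 0.1097354764389674 [ 0.54198907 -0.0076573   0.10828269] 131
[[0.481, -0.349, 0.124], [0.518, -0.334, 0.241], [0.577, -0.314, 0.244]]
[-4.17395673e+01  1.86543039e+01  8.40247689e+01  1.38384641e-02
  7.73525317e+01  3.51665103e+01]
```

View pics/d.png

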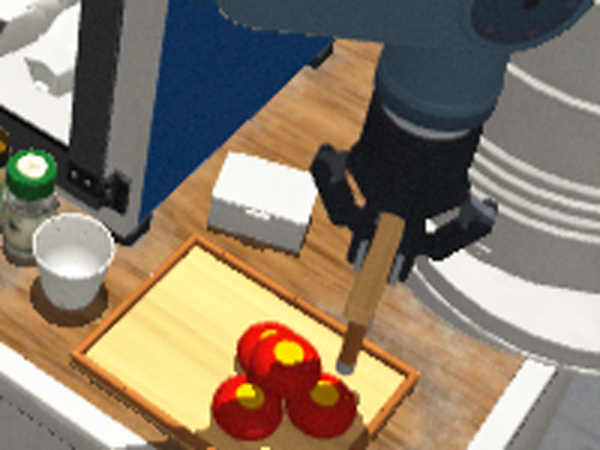

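Four cheeses: the top one at (290,355), the others at (265,345), (245,405) and (320,400). The fork is right of and above the heap with its foot at (345,370). I'll lower it and push the top one toward +y, between A and C.

>>> {"method": "apply_moves", "body": {"commands": [[[0,0,0],[0,0,-0.03],0.0],[[0,0,0],[0,0,-0.06],0.0],[[0,0,0],[0,0,-0.066],0.0],[[0,0,0],[-0.001,0.006,-0.066],0.0],[[0,0,0],[-0.0025,0.011,-0.066],0.0]]}}

```text
time_s: 10.25
tool_pos: [0.5418, -0.3167, 0.16]
tool_rot: [[0.974, 0.226, 0.002], [0.226, -0.974, -0.001], [0.001, 0.002, -1.0]]
wrist_force: [0.2, -0.5, -0.7]
gripper_width: 0.019
gripper_force: 59.3
```

>>> {"method": "apply_moves", "body": {"commands": [[[0,0,0],[-0.0015,0.006,0],0.0],[[0,0,0],[-0.003,0.012,0],0.0],[[0,0,0],[-0.0045,0.018,0],0.0],[[0,0,0],[-0.006,0.024,0],0.0],[[0,0,0],[-0.007,0.03,0],0.0]]}}

```text
time_s: 10.75
tool_pos: [0.534, -0.2869, 0.1586]
tool_rot: [[0.974, 0.225, 0.0], [0.225, -0.974, -0.0], [0.0, 0.001, -1.0]]
wrist_force: [0.3, -1.0, -1.2]
gripper_width: 0.0194
gripper_force: 59.5
```

>>> {"method": "apply_moves", "body": {"commands": [[[0,0,0],[-0.0015,0.006,0],0.0],[[0,0,0],[-0.003,0.012,0],0.0],[[0,0,0],[-0.003,0.012,0],0.0]]}}

```text
time_s: 11.05
tool_pos: [0.5306, -0.2739, 0.1578]
tool_rot: [[0.974, 0.226, -0.001], [0.226, -0.974, 0.001], [-0.001, -0.002, -1.0]]
wrist_force: [-0.3, 0.6, -1.6]
gripper_width: 0.0191
gripper_force: 59.4
```

```bash
cat > c.py <<'E'
from h import *
import sys
def cheeses(p):
    for q in cut_out(p,"cheese_1"):
        P=pts(p,q["region"]); P=P[(abs(P[:,0]-.545)<.12)&(abs(P[:,1]+.24)<.15)]
        if len(P)<30: continue
        z=np.percentile(P[:,2],95); T=P[(P[:,2]>z-.004)]
        print("cheese",round(q["score"],2),"z",z.round(4),T.mean(0)[:2].round(4),"box",np.percentile(P,[2,98],axis=0)[:,:2].round(3).tolist(),len(T))
for n in ("scene","top"):
    a=optics.capture(n); print(n); cheeses(a)
    if n=="scene" and len(sys.argv)>1: save(a,sys.argv[1],(350,270,500,410),4)
print(telemetry.read_state()["tool_pos"],telemetry.read_state()["time_s"])
E
python3 c.py e.png
```

```text
scene
cheese 0.86 z 0.046 [ 0.5435 -0.3173] box [[0.518, -0.345], [0.565, -0.292]] 157
cheese 0.79 z 0.0826 [ 0.5244 -0.2327] box [[0.496, -0.249], [0.542, -0.214]] 72
cheese 0.71 z 0.0459 [ 0.4974 -0.2675] box [[0.472, -0.293], [0.515, -0.243]] 155
cheese 0.7 z 0.0797 [ 0.5006 -0.2775] box [[0.505, -0.286], [0.577, -0.243]] 11
top
cheese 0.64 z 0.0493 [ 0.5217 -0.3103] box [[0.494, -0.341], [0.553, -0.284]] 23
cheese 0.63 z 0.0559 [ 0.5193 -0.1863] box [[0.493, -0.219], [0.551, -0.169]] 43
cheese 0.58 z 0.0466 [ 0.4962 -0.2632] box [[0.472, -0.291], [0.525, -0.238]] 54
cheese 0.47 z 0.0483 [ 0.5521 -0.2558] box [[0.528, -0.28], [0.581, -0.23]] 42
[ 0.53102709 -0.27525711  0.15812828] 11.25
```

View pics/e.png

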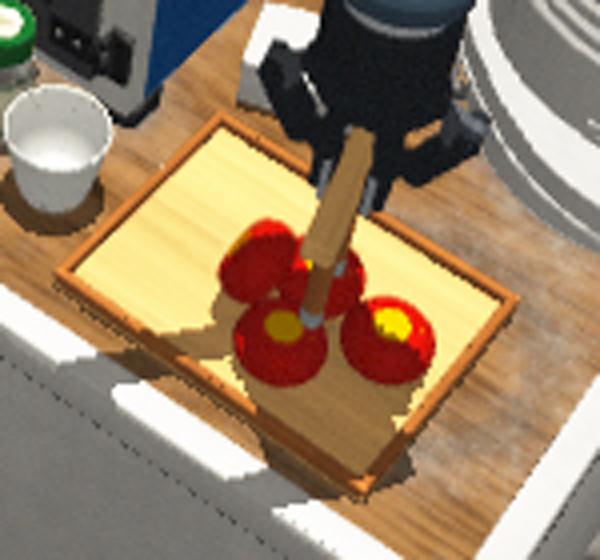

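The top cheese is being tipped off on the +y side, crop (260,260). It was still moving between the two shots, so I'll look again.

```bash
python3 c.py
```

```text
scene
cheese 0.8 z 0.0457 [ 0.4971 -0.266 ] box [[0.472, -0.294], [0.518, -0.242]] 163
cheese 0.7 z 0.0459 [ 0.5433 -0.3181] box [[0.517, -0.344], [0.563, -0.293]] 149
cheese 0.61 z 0.0537 [ 0.5201 -0.1885] box [[0.495, -0.206], [0.542, -0.156]] 86
cheese 0.49 z 0.0445 [ 0.5508 -0.2581] box [[0.532, -0.286], [0.573, -0.233]] 71
top
cheese 0.77 z 0.0489 [ 0.5167 -0.1834] box [[0.493, -0.211], [0.54, -0.164]] 53
cheese 0.73 z 0.0481 [ 0.5002 -0.2623] box [[0.473, -0.286], [0.519, -0.239]] 39
cheese 0.58 z 0.0473 [ 0.5553 -0.2518] box [[0.534, -0.28], [0.581, -0.23]] 47
cheese 0.55 z 0.0473 [ 0.5323 -0.3146] box [[0.516, -0.342], [0.554, -0.295]] 34
[ 0.53107031 -0.27538163  0.15818006] 11.45
```

>>> {"method": "apply_moves", "body": {"commands": [[[0,0,8],[0,0.003,0.006],0.0],[[0,0,16],[-0.002,0.006,0.01],0.0],[[0,0,24],[-0.003,0.01,0.01],0.0],[[0,0,32],[-0.005,0.0145,0.01],0.0],[[0,0,40],[-0.005,0.0145,0.01],0.0]]}}

```text
time_s: 11.95
tool_pos: [0.5259, -0.2603, 0.1682]
tool_rot: [[0.597, 0.802, -0.0], [0.802, -0.597, 0.0], [0.0, -0.0, -1.0]]
wrist_force: [-0.5, 0.0, -1.1]
gripper_width: 0.019
gripper_force: 59.4
```

>>> {"method": "apply_moves", "body": {"commands": [[[0,0,8],[0,0,0],0.0],[[0,0,16],[0,0,0],0.0],[[0,0,24],[0,0,0],0.0],[[0,0,32],[0,0,0],0.0],[[0,0,40],[0,0,0],0.0]]}}

```text
time_s: 12.45
tool_pos: [0.5261, -0.2608, 0.1682]
tool_rot: [[-0.058, 0.998, -0.0], [0.998, 0.058, 0.0], [0.0, -0.0, -1.0]]
wrist_force: [0.3, 0.5, -0.5]
gripper_width: 0.019
gripper_force: 59.4
```

>>> {"method": "apply_moves", "body": {"commands": [[[0,0,6],[0,0,0],0.0],[[0,0,6],[0,0,0],0.0],[[0,0,6],[0,0,-0.01],0.0],[[0,0,6],[0,0,-0.016],0.0],[[0,0,6],[0,0,-0.022],0.0]]}}

```text
time_s: 12.95
tool_pos: [0.5257, -0.2604, 0.1451]
tool_rot: [[-0.155, 0.988, -0.001], [0.988, 0.155, 0.001], [0.001, -0.001, -1.0]]
wrist_force: [-0.8, 0.1, -2.0]
gripper_width: 0.019
gripper_force: 59.4
```

>>> {"method": "apply_moves", "body": {"commands": [[[0,0,0],[0,0,-0.006],0.0],[[0,0,0],[0,0,-0.012],0.0],[[0,0,0],[0,0,-0.018],0.0],[[0,0,0],[0,0,-0.024],0.0],[[0,0,0],[0,0,-0.026],0.0]]}}

```text
time_s: 13.45
tool_pos: [0.5257, -0.2604, 0.1193]
tool_rot: [[-0.156, 0.988, -0.001], [0.988, 0.156, 0.001], [0.001, -0.001, -1.0]]
wrist_force: [0.5, -0.4, -1.2]
gripper_width: 0.019
gripper_force: 59.4
```

>>> {"method": "apply_moves", "body": {"commands": [[[0,0,0],[0.005,0.001,0],0.0],[[0,0,2],[0.01,0.003,0],0.0],[[0,0,4],[0.015,0.006,0],0.0],[[0,0,6],[0.02,0.009,0],0.0],[[0,0,8],[0.025,0.012,0],0.0]]}}

```text
time_s: 13.95
tool_pos: [0.5517, -0.2483, 0.1204]
tool_rot: [[-0.296, 0.955, 0.0], [0.955, 0.296, -0.0], [-0.0, 0.0, -1.0]]
wrist_force: [0.7, -0.4, -0.8]
gripper_width: 0.0192
gripper_force: 59.3
```

>>> {"method": "apply_moves", "body": {"commands": [[[0,0,0],[0.005,0.003,0],0.0],[[0,0,0],[0.011,0.006,0],0.0],[[0,0,0],[0.011,0.006,0],0.0]]}}

```text
time_s: 14.25
tool_pos: [0.563, -0.2422, 0.1204]
tool_rot: [[-0.293, 0.956, 0.001], [0.956, 0.293, -0.0], [-0.0, 0.001, -1.0]]
wrist_force: [0.2, -0.6, -1.1]
gripper_width: 0.0188
gripper_force: 59.3
```

```bash
python3 c.py f.png
```

```text
scene
cheese 0.89 z 0.0458 [ 0.4959 -0.2654] box [[0.468, -0.292], [0.517, -0.241]] 167
cheese 0.67 z 0.0459 [ 0.52   -0.1871] box [[0.494, -0.214], [0.543, -0.162]] 153
cheese 0.65 z 0.0461 [ 0.5444 -0.3173] box [[0.517, -0.345], [0.566, -0.295]] 166
top
cheese 0.82 z 0.0477 [ 0.5443 -0.3155] box [[0.517, -0.34], [0.577, -0.288]] 49
cheese 0.62 z 0.0481 [ 0.492  -0.2619] box [[0.468, -0.286], [0.518, -0.235]] 36
cheese 0.59 z 0.0481 [ 0.518  -0.1831] box [[0.495, -0.21], [0.544, -0.158]] 48
[ 0.56197977 -0.24272912  0.12022719] 14.45
```

View pics/f.png

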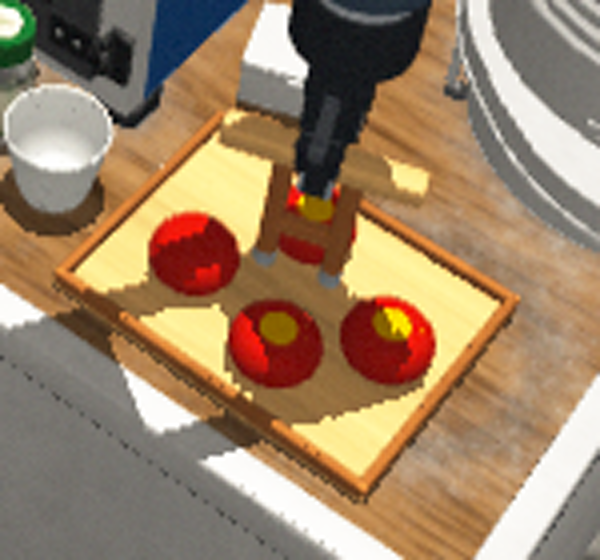

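Layout is now clear: C sits in the prongs at crop (315,215), D at (195,255), A at (278,340) and B at (388,338). Only the A–B gap is too small. I'll move the fork between A and B and push B to +x.

>>> {"method": "apply_moves", "body": {"commands": [[[0,0,0],[-0.004,-0.001,0],0.0],[[0,0,0],[-0.004,-0.001,0.02],0.0],[[0,0,0],[-0.004,-0.001,0.046],0.0],[[0,0,-8],[-0.012,-0.01,0.05],0.0],[[0,0,-16],[-0.02,-0.02,0.05],0.0]]}}

```text
time_s: 14.95
tool_pos: [0.5425, -0.2634, 0.1721]
tool_rot: [[-0.013, 1.0, 0.002], [1.0, 0.013, -0.002], [-0.002, 0.002, -1.0]]
wrist_force: [0.4, -0.6, -1.6]
gripper_width: 0.0189
gripper_force: 59.3
```

>>> {"method": "apply_moves", "body": {"commands": [[[0,0,-8],[-0.008,-0.01,0],0.0],[[0,0,-16],[-0.016,-0.02,0],0.0],[[0,0,-24],[-0.0225,-0.028,0],0.0],[[0,0,-32],[-0.0225,-0.028,0],0.0],[[0,0,-40],[-0.0225,-0.028,0],0.0]]}}

```text
time_s: 15.45
tool_pos: [0.5189, -0.2913, 0.1703]
tool_rot: [[0.635, 0.773, -0.0], [0.773, -0.635, 0.0], [-0.0, -0.0, -1.0]]
wrist_force: [0.6, -0.5, -0.9]
gripper_width: 0.0189
gripper_force: 59.3
```

>>> {"method": "apply_moves", "body": {"commands": [[[0,0,-8],[0,0,0],0.0],[[0,0,-8],[0,0,0],0.0],[[0,0,-8],[0,0,-0.006],0.0],[[0,0,-8],[0,0,-0.014],0.0],[[0,0,-8],[0,0,-0.022],0.0]]}}

```text
time_s: 15.95
tool_pos: [0.5193, -0.2906, 0.1473]
tool_rot: [[0.73, 0.683, -0.0], [0.683, -0.73, 0.0], [-0.0, -0.001, -1.0]]
wrist_force: [0.2, 0.1, -1.9]
gripper_width: 0.0195
gripper_force: 59.4
```

>>> {"method": "apply_moves", "body": {"commands": [[[0,0,0],[0,0,-0.008],0.0],[[0,0,0],[0,0,-0.016],0.0],[[0,0,0],[0,0,-0.024],0.0],[[0,0,0],[0,0,-0.028],0.0],[[0,0,0],[0,0,-0.028],0.0]]}}

```text
time_s: 16.45
tool_pos: [0.5192, -0.2904, 0.1193]
tool_rot: [[0.731, 0.682, -0.001], [0.682, -0.731, 0.001], [-0.0, -0.002, -1.0]]
wrist_force: [0.1, 0.4, -1.6]
gripper_width: 0.019
gripper_force: 59.4
```

>>> {"method": "apply_moves", "body": {"commands": [[[0,0,2],[0.004,-0.003,0],0.0],[[0,0,6],[0.008,-0.007,0],0.0],[[0,0,11],[0.013,-0.011,0],0.0],[[0,0,16],[0.018,-0.015,0],0.0],[[0,0,22],[0.023,-0.018,0],0.0]]}}

```text
time_s: 16.95
tool_pos: [0.5429, -0.3092, 0.1207]
tool_rot: [[0.419, 0.908, 0.0], [0.908, -0.419, -0.0], [-0.0, 0.0, -1.0]]
wrist_force: [0.3, -0.0, -2.0]
gripper_width: 0.019
gripper_force: 59.4
```

>>> {"method": "apply_moves", "body": {"commands": [[[0,0,0],[0,0,0],0.0],[[0,0,0],[-0.004,0.002,0],0.0],[[0,0,0],[-0.004,0.002,0.02],0.0],[[0,0,0],[-0.004,0.002,0.05],0.0],[[0,0,0],[-0.02,0.04,0.07],0.0]]}}

```text
time_s: 17.45
tool_pos: [0.5237, -0.2722, 0.1927]
tool_rot: [[0.427, 0.904, 0.004], [0.904, -0.427, -0.004], [-0.002, 0.005, -1.0]]
wrist_force: [1.4, 0.5, 0.5]
gripper_width: 0.0191
gripper_force: 59.4
```

```bash
python3 c.py
```

```text
scene
cheese 0.8 z 0.0459 [ 0.4951 -0.2651] box [[0.469, -0.292], [0.515, -0.242]] 156
cheese 0.63 z 0.0445 [ 0.5934 -0.2259] box [[0.565, -0.256], [0.614, -0.206]] 59
cheese 0.63 z 0.0459 [ 0.5182 -0.1868] box [[0.494, -0.213], [0.542, -0.161]] 148
cheese 0.59 z 0.0459 [ 0.5716 -0.3249] box [[0.545, -0.351], [0.595, -0.3]] 159
top
cheese 0.7 z 0.048 [ 0.5193 -0.1823] box [[0.493, -0.206], [0.542, -0.157]] 46
cheese 0.58 z 0.0466 [ 0.5673 -0.3275] box [[0.544, -0.348], [0.595, -0.31]] 37
cheese 0.51 z 0.0477 [ 0.4927 -0.2598] box [[0.469, -0.288], [0.519, -0.237]] 51
cheese 0.5 z 0.0484 [ 0.5893 -0.231 ] box [[0.564, -0.252], [0.612, -0.205]] 37
[ 0.52245732 -0.26812145  0.19108682] 17.65
```

>>> {"method": "apply_moves", "body": {"commands": [[[0,0,-8],[-0.005,0.01,0],0.0],[[0,0,-16],[-0.01,0.02,0],0.0],[[0,0,-24],[-0.0145,0.03,0],0.0],[[0,0,-32],[-0.0145,0.04,0],0.0],[[0,0,-40],[-0.0145,0.047,0],0.0]]}}

```text
time_s: 18.15
tool_pos: [0.5075, -0.2215, 0.1891]
tool_rot: [[0.909, 0.416, -0.001], [0.416, -0.909, 0.001], [-0.001, -0.001, -1.0]]
wrist_force: [-0.5, -0.2, -1.8]
gripper_width: 0.019
gripper_force: 59.4
```

>>> {"method": "apply_moves", "body": {"commands": [[[0,0,-8],[0,0,0],0.0],[[0,0,-16],[0,0,0],0.0],[[0,0,-24],[0,0,0],0.0],[[0,0,-32],[0,0,0],0.0],[[0,0,-40],[0,0,0],0.0]]}}

```text
time_s: 18.65
tool_pos: [0.5077, -0.2221, 0.1891]
tool_rot: [[0.964, -0.266, -0.001], [-0.266, -0.964, 0.001], [-0.002, -0.0, -1.0]]
wrist_force: [0.3, 0.5, -1.2]
gripper_width: 0.0189
gripper_force: 59.4
```

>>> {"method": "apply_moves", "body": {"commands": [[[0,0,-2],[0,0,0],0.0],[[0,0,-2],[0,0,-0.015],0.0],[[0,0,-2],[0,0,-0.025],0.0],[[0,0,-2],[0,0,-0.025],0.0]]}}

```text
time_s: 19.05
tool_pos: [0.5064, -0.2208, 0.162]
tool_rot: [[0.956, -0.292, -0.005], [-0.292, -0.956, 0.003], [-0.005, -0.002, -1.0]]
wrist_force: [-0.8, -0.2, -1.4]
gripper_width: 0.0191
gripper_force: 59.5
```

>>> {"method": "apply_moves", "body": {"commands": [[[0,0,0],[0,0,-0.012],0.0],[[0,0,0],[0,0,-0.024],0.0],[[0,0,0],[0,0,-0.034],0.0],[[0,0,0],[0,0,-0.044],0.0],[[0,0,0],[0,0,-0.044],0.0]]}}

```text
time_s: 19.55
tool_pos: [0.507, -0.221, 0.1193]
tool_rot: [[0.956, -0.292, -0.003], [-0.292, -0.956, 0.002], [-0.003, -0.001, -1.0]]
wrist_force: [-0.2, 0.1, -0.9]
gripper_width: 0.0189
gripper_force: 59.5
```

>>> {"method": "apply_moves", "body": {"commands": [[[0,0,0],[0.001,0.004,0],0.0],[[0,0,0],[0.002,0.008,0],0.0],[[0,0,0],[0.003,0.012,0],0.0],[[0,0,0],[0.004,0.015,0],0.0],[[0,0,0],[0.004,0.018,0],0.0]]}}

```text
time_s: 20.05
tool_pos: [0.5125, -0.2035, 0.1217]
tool_rot: [[0.956, -0.292, 0.001], [-0.292, -0.956, -0.001], [0.001, 0.0, -1.0]]
wrist_force: [-0.4, -0.0, -1.6]
gripper_width: 0.019
gripper_force: 59.5
```

>>> {"method": "apply_moves", "body": {"commands": [[[0,0,0],[0,0,0],0.0],[[0,0,0],[-0.001,-0.004,0],0.0],[[0,0,0],[-0.001,-0.004,0.02],0.0],[[0,0,0],[-0.001,-0.004,0.06],0.0],[[0,0,0],[-0.001,-0.004,0.08],0.0]]}}

```text
time_s: 20.55
tool_pos: [0.5119, -0.2087, 0.2041]
tool_rot: [[0.956, -0.293, 0.003], [-0.293, -0.956, -0.002], [0.003, 0.001, -1.0]]
wrist_force: [0.0, -0.9, -0.9]
gripper_width: 0.0191
gripper_force: 59.6
```

```bash
python3 c.py g.png
```

```text
scene
cheese 0.89 z 0.046 [ 0.5913 -0.2334] box [[0.565, -0.26], [0.614, -0.21]] 151
cheese 0.88 z 0.0456 [ 0.4953 -0.2654] box [[0.469, -0.292], [0.52, -0.241]] 193
cheese 0.86 z 0.0455 [ 0.5172 -0.1743] box [[0.494, -0.203], [0.541, -0.15]] 147
cheese 0.57 z 0.0457 [ 0.5715 -0.3252] box [[0.545, -0.352], [0.593, -0.3]] 174
top
cheese 0.8 z 0.0481 [ 0.5186 -0.172 ] box [[0.494, -0.2], [0.544, -0.146]] 48
cheese 0.69 z 0.0464 [ 0.569  -0.3201] box [[0.547, -0.349], [0.596, -0.295]] 60
cheese 0.5 z 0.0472 [ 0.4945 -0.2635] box [[0.469, -0.294], [0.533, -0.236]] 59
cheese 0.29 z 0.2266 [ 0.4953 -0.2021] box [[0.452, -0.219], [0.537, -0.182]] 53
[ 0.51086824 -0.20786839  0.20091778] 20.75
```

View pics/g.png

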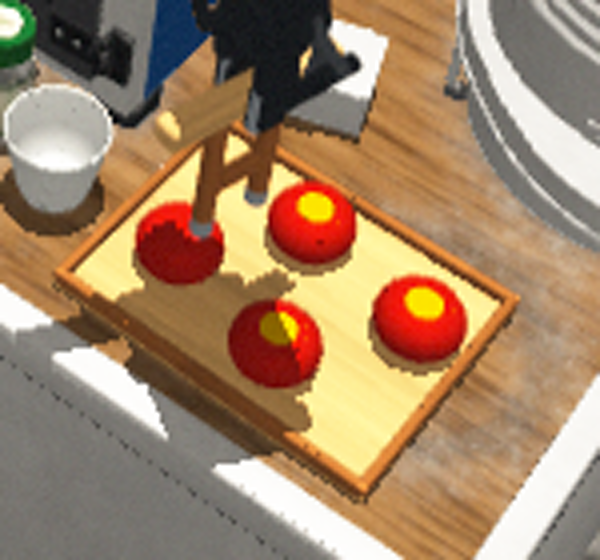

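The cheeses are at crop (180,240), (312,222), (275,342) and (420,318): all flat, with gaps of 30 mm or more. Now I'll stand the fork on the free strip right of the tray.

>>> {"method": "apply_moves", "body": {"commands": [[[0,0,4],[-0.002,-0.03,0],0.0],[[0,0,8],[-0.004,-0.075,0],0.0],[[0,0,12],[-0.006,-0.12,0],0.0],[[0,0,17],[-0.009,-0.165,0],0.0],[[0,0,17],[-0.011,-0.207,0],0.0]]}}

```text
time_s: 21.25
tool_pos: [0.4987, -0.4158, 0.1984]
tool_rot: [[1.0, 0.002, -0.003], [0.002, -1.0, 0.003], [-0.003, -0.003, -1.0]]
wrist_force: [1.3, -0.2, -1.0]
gripper_width: 0.0191
gripper_force: 59.5
```

>>> {"method": "apply_moves", "body": {"commands": [[[0,0,0],[0,0,0],0.0],[[0,0,0],[0,0,-0.03],0.0],[[0,0,0],[0,0,-0.06],0.0],[[0,0,0],[0,0,-0.08],0.0],[[0,0,0],[0,0,-0.08],0.0]]}}

```text
time_s: 21.75
tool_pos: [0.4974, -0.4112, 0.1151]
tool_rot: [[1.0, 0.0, -0.007], [0.0, -1.0, 0.008], [-0.007, -0.008, -1.0]]
wrist_force: [0.2, 0.4, -1.2]
gripper_width: 0.0188
gripper_force: 59.6
```

>>> {"method": "apply_moves", "body": {"commands": [[[0,0,0],[0,0,0],0.0],[[0,0,0],[0,0,0],0.0]]}}

```text
time_s: 21.95
tool_pos: [0.5007, -0.4151, 0.1224]
tool_rot: [[1.0, 0.0, 0.001], [0.0, -1.0, -0.001], [0.001, 0.001, -1.0]]
wrist_force: [0.7, -0.9, -0.9]
gripper_width: 0.0189
gripper_force: 59.6
```

>>> {"method": "apply_moves", "body": {"commands": [[[0,0,0],[0,0,-0.004],0.0],[[0,0,0],[0,0,-0.008],0.0],[[0,0,0],[0,0,-0.01],0.0],[[0,0,0],[0,0,-0.011],0.0],[[0,0,0],[0,0,-0.011],0.0]]}}

```text
time_s: 22.45
tool_pos: [0.5, -0.4146, 0.1101]
tool_rot: [[1.0, 0.0, -0.0], [0.0, -1.0, 0.0], [-0.0, -0.0, -1.0]]
wrist_force: [-0.6, -0.0, -1.0]
gripper_width: 0.0192
gripper_force: 59.6
```

>>> {"method": "apply_moves", "body": {"commands": [[[0,0,0],[0,0,-0.001],0.0],[[0,0,0],[0,0,-0.001],0.0]]}}

```text
time_s: 22.65
tool_pos: [0.5001, -0.4147, 0.1092]
tool_rot: [[1.0, 0.0, -0.0], [0.0, -1.0, 0.0], [-0.0, -0.0, -1.0]]
wrist_force: [-0.5, -0.6, -1.2]
gripper_width: 0.0193
gripper_force: 59.6
```

>>> {"method": "apply_moves", "body": {"commands": [[[0,0,0],[0,0,-0.001],0.0],[[0,0,0],[0,0,-0.0015],0.0],[[0,0,0],[0,0,-0.002],0.0],[[0,0,0],[0,0,-0.002],0.0]]}}

```text
time_s: 23.05
tool_pos: [0.5003, -0.4151, 0.1084]
tool_rot: [[1.0, 0.0, 0.001], [0.0, -1.0, -0.001], [0.001, 0.001, -1.0]]
wrist_force: [-1.6, 1.0, 5.9]
gripper_width: 0.0193
gripper_force: 60.5
```

Contact with the worktop at 6 N, so I release and lift clear.

>>> {"method": "apply_moves", "body": {"commands": [[[0,0,0],[0,0,0],0.025],[[0,0,0],[0,0,0],0.05],[[0,0,0],[0,0,0],0.05],[[0,0,0],[0,0,0.015],0.05],[[0,0,0],[0,0,0.045],0.05]]}}

```text
time_s: 23.55
tool_pos: [0.4988, -0.4133, 0.1506]
tool_rot: [[1.0, 0.0, -0.004], [0.0, -1.0, 0.004], [-0.004, -0.004, -1.0]]
wrist_force: [0.4, -0.1, -0.5]
gripper_width: 0.0498
gripper_force: 0.0
```

>>> {"method": "apply_moves", "body": {"commands": [[[0,0,0],[0,0,0.04],0.05],[[0,0,0],[-0.02,0.02,0.08],0.05],[[0,0,0],[-0.05,0.05,0.09],0.05],[[0,0,0],[-0.08,0.09,0.09],0.05],[[0,0,0],[-0.1,0.12,0.09],0.05]]}}

```text
time_s: 24.05
tool_pos: [0.3988, -0.2932, 0.2438]
tool_rot: [[1.0, -0.0, 0.001], [-0.0, -1.0, -0.001], [0.001, 0.001, -1.0]]
wrist_force: [0.1, 0.5, -0.1]
gripper_width: 0.05
gripper_force: 0.0
```

>>> {"method": "apply_moves", "body": {"commands": [[[0,0,0],[0,0,0],0.05],[[0,0,0],[0,0,0],0.05],[[0,0,0],[0,0,0],0.05]]}}

```text
time_s: 24.35
tool_pos: [0.4008, -0.2958, 0.2434]
tool_rot: [[1.0, -0.0, 0.001], [-0.0, -1.0, -0.002], [0.001, 0.002, -1.0]]
wrist_force: [0.2, 0.4, -0.4]
gripper_width: 0.0498
gripper_force: 0.0
```

```bash
python3 c.py; python3 - <<'E'
from h import *
a=optics.capture("scene"); save(a,"i.png",(320,210,540,430),2.6)
q=cut_out(a,"fork")[0]; P=pts(a,q["region"]); print(q["score"],np.percentile(P,[1,50,99],axis=0).round(3).tolist())
E
```

```text
scene
cheese 0.71 z 0.0459 [ 0.5211 -0.1743] box [[0.495, -0.202], [0.543, -0.15]] 158
cheese 0.64 z 0.0454 [ 0.5819 -0.2258] box [[0.564, -0.25], [0.594, -0.207]] 62
cheese 0.63 z 0.0457 [ 0.4954 -0.2643] box [[0.469, -0.292], [0.534, -0.24]] 183
top
cheese 0.79 z 0.047 [ 0.4954 -0.26  ] box [[0.469, -0.296], [0.542, -0.235]] 64
cheese 0.5 z 0.0451 [ 0.5727 -0.3101] box [[0.545, -0.329], [0.603, -0.295]] 14
cheese 0.49 z 0.046 [ 0.508  -0.1771] box [[0.494, -0.197], [0.522, -0.147]] 27
[ 0.40043937 -0.29543451  0.24219863] 24.55
0.86 [[0.436, -0.425, 0.001], [0.489, -0.417, 0.125], [0.582, -0.394, 0.13]]
```

View pics/i.png

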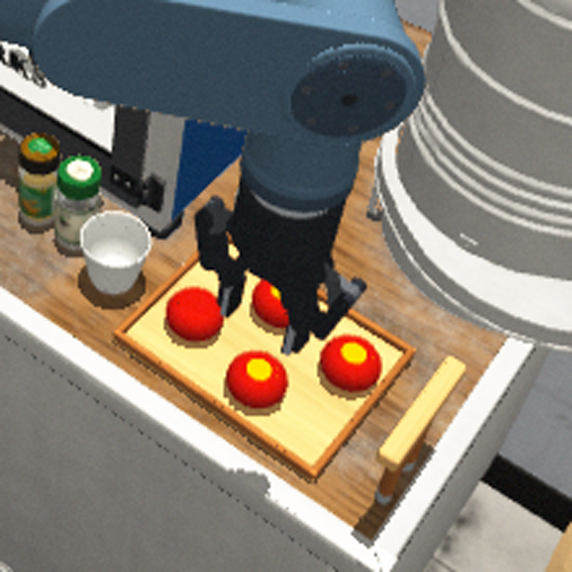

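The fork stands upright right of the tray, bar from (390,450) to (455,370). The four cheeses lie apart at (195,315), (275,300), (257,380) and (350,365), and the gripper is clear.

```bash
python3 -c "
from rig import job; print(job.job_done())"
```

```text
the job is handed in; nothing more can be done
None
```

The job is handed in: the four cheeses lie flat on the tray floor with at least about 3 cm between any two, and the fork stands upright on the worktop to the right of the tray, released, after about 25 s of the allowed 72 s.

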